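Clamp the glued bamboo blank

ROBOT

A 7-joint arm with a two-finger parallel gripper is mounted at the origin on the work surface. World frame = base frame: x ahead of the robot, y to its left, z up, the work surface at z = 0. Lengths are in m, angles in degrees, forces in N, time in s.
With the tool pointing down it reaches from about 0.425 to 0.875 m from the base axis. Payload 4.7 kg.
Tool frame: the origin (TCP) lies at the very end of the fingers, on their centre line; the grasp point (between the pads) lies 19 mm behind it; z points along the fingers, y is the line along which they close (so a half turn about z gives the same grasp; the last joint's range is limited). The gripper opens to 87 mm and grips with 3 to 60 N. Pads are 19 mm wide; open, the fingers measure 117 mm over their backs; the gripper's body (75 mm by 190 mm) begins 51 mm behind the grasp point.
Start: joints at [-74.307, 18.392, -4.016, 83.108, 1.295, 78.541, -3.26], TCP at [0.167, 0.628, 0.191] pointing down, gripper open.
Joint ranges: [-163.93, 163.93], [-17.29, 119.83], [-79.2, 71.16], [3.27, 140.29], [-89.18, 269.18], [5.43, 117.66], [-154.24, 154.24]. Speed limits (degrees/s): [147.25, 147.25, 180, 180, 180, 180, 180].

INTERFACE

Orientations are given as [roll, pitch, yaw] about the fixed x, y, z axes, in that order (R = Rz(yaw) Ry(pitch) Rx(roll)).
In Python, from cell import get_obs, cams, ticket, finder gives the robot as it stands.
- The arm moves only by the shell command python3 -m creep 'ROWS' [FORCE]. ROWS is text: rows parted by semicolons, each of 5 numbers parted by spaces: the shift along the world's x, y, z in m, then the turn about the world's z in degrees, then the finger opening in m, from 0 to 0.087. A call has 1 to 8 rows; each row shifts and turns the commanded pose from where the row before left it; what a row does not reach is not made up. A row lasts 1/8 s, in which the tool goes at most 62.5 mm and 10.7 degrees, less where a joint would pass 70% of its speed; a pose out of reach is approached as far as the arm can. A call with a gripper value outside its range is refused whole. The fingers move at their own pace and stop on an object; FORCE is the grip in N (left out, the last holds). Time passes only in rows, so rows that do not move let the fingers close. It gives the time, the measured TCP pose, the force, the opening and the grip force at its end, in the units of the state.
- get_obs(): the state, without advancing time (a new reading comes with each control period).
- cams.read_camera(name): name is "scene" or "top"; returns the picture (400x640x3 uint8, red, green, blue); there is no depth.
- cams.calibration(name): a dict with "fx", "fy", "cx", "cy" (pixels), "extrinsics" (4x4, takes a point from world to camera coordinates). Camera axes: x right, y down, z forward; pixel columns grow to the right and rows downward; lengths in m; the calibration is good to about 2 mm. A picture is of the moment at which its call begins. calibration takes no time and is no camera call.
- ticket.sign_off(): hands the job in; it is judged then, once.
Trained networks look in the newest picture that a camera, given by its name, has taken for a name from the list of things; names that differ only in an ending like _2 or _b are one class to them, and where a whole thing is asked for, a point or a joint stands for the part that bears it (a point fixed in the world has none). Each returns a list of dicts, best first, with "p" (0 to 1); they miss things now and then, are a little off and sometimes report something else, mostly with a low value. They report only what shows in the picture. A call takes as long as a camera call. They do not tell look-alikes from the thing itself.
- finder.masks_of(name, camera): "mask" (400x640 bool, what is visible of it) and "xy" ([column, row] in pixels, amid what is visible of it).
- finder.tip_of(name, camera): "xy" ([column, row] in pixels: a listed point, or the origin of a listed thing).
The state is a dict: "time_s": time; "qpos": joint angles; "joint_velocities": joint speeds; "effort": joint torques, N m; "tool_pos": TCP position; "tool_rot": TCP orientation; "force": force on the tool from outside, world axes, zero at the start; "wrist_torque": the same for the moment, N m; "grip_width": finger opening in m; "grasp_force": force on a finger pad.
Only numpy, scipy, OpenCV 4.12 (cv2) and the standard library are available. Lean on these libraries where they do the work, as an engineer would, in place of code of your own. Each camera call takes 0.05 s, during which the arm holds its last target. There are 200 camera calls.

TASK

Take the orange spring clamp off the wooden storage rail by squeezing its two handles, carry it held open over the glued bamboo blank in the sloped cradle, and let it close squarely across the blank on the dark red band, pushed fully home so that the clamp's throat sits on the blank's upper edge. Do not shift the blank in its cradle, and leave the green clamp on its rail and the glue bottle standing where it is.

Things in the scene. Friction and masses are not known exactly. Their poses are not given: they have to be found in the camera images.
- clamp: Orange clothes-peg style spring clamp, 80 g, jaws down on the rail. Origin on the pivot axis, z up to the handles, x along the pivot pin, y across the jaws. Handle ends: black round grips 12 mm thick, 32 long (x), centred 50 mm above the pivot at y +-24 mm: 60 mm over both at joint 0, 33 mm fully squeezed. Jaws reach 44 mm below the pivot; pads 24 mm wide (x), 20 high.
- clamp_jaw (a joint): Angle between the clamp's levers (rad): 0 = jaws parallel, 16 mm apart (as on rail and blank), -0.2 = shut empty, 0.55 = open stop (about 34 mm). A spring closes it; squeezing the grips takes about 9 N at 0, 13 N at the stop. clamp is the +y lever: held level and open, its frame leans about x by half this angle.
- clamp_throat (a point): Throat of the orange clamp: underside of the pivot between the jaws, 8 mm below the pivot axis. It rests on what is clamped when the clamp is fully home.
- spare: Green spring clamp of the same shape and size, on the same rail 100 mm from the orange one; stays there. Origin on its pivot axis.
- rail: Fixed wooden storage rail: a board on edge, 16 mm thick, 250 mm long along its x, top edge 100 mm above the table, on a base 250 x 90 mm. Origin under its middle at table height. The clamps sit astride it 50 mm either side of the middle.
- cradle: Fixed wooden gluing cradle, base 250 x 110 mm, origin under its middle at table height. Two saddles 30 mm wide, 180 mm apart, carry the blank on a slope of 0.42 rad rising along the cradle's +x (away from the robot); the space between them is free.
- blank: Loose bamboo blank, two strips glued face to face: 240 long (its x, rising away from the robot) x 16 thick (y) x 45 mm high (z, square to the slope), 180 g, lying in the cradle. Origin in the middle of its underside. Dark red band 26 mm wide around it, centred 12 mm up the slope from the middle.
- band (a point): Centre of the red band on the blank's upper edge: 12 mm along x, 45 mm along z from the blank's origin. Its axes are the blank's.
- glue: White glue bottle, 40 mm across, 100 mm high, standing between rail and cradle. Origin under its base.
Mind the look-alikes: they are no part of the job. Several things have the shape of the clamp; the one meant has the colours described above.

How it is judged (in metres and radians):
On the way, in this order (a step that is already met when the one before it is completed fails the run):
1. the orange clamp is held open, clear above the rail (value of joint clamp_jaw above 0.2 rad and z of clamp in the frame of rail above 0.155 m), for 0.1 s.
2. the open jaws straddle the blank at the band (value of joint clamp_jaw above 0.15 rad and distance between clamp_throat and band below 0.016 m), for 0.1 s.
At the end, for the whole second after the job is handed in: The orange clamp grips the blank (over 3 N) at rest: jaw joint within 0.07 rad of 0, throat within 9 mm of the band's centre along the blank and at most 4 mm above its upper edge, clamp square to that edge within 0.14 rad; blank within 8 mm of its start (value of joint clamp_jaw between -0.07 and 0.07 rad and contact force between clamp and blank above 3 N and x of clamp_throat in the frame of band between -0.009 and 0.009 m and z of clamp_throat in the frame of band between -0.01 and 0.004 m and angle between the z axis of clamp and the z axis of band, either way round below 0.14 rad and linear speed of clamp below 0.02 m/s and distance of blank from where it was at the start of the episode below 0.008 m); the robot touches nothing.
It fails at once if the blank is shifted more than 15 mm in its cradle (distance of blank from where it was at the start of the episode above 0.015 m).
It fails at once if the green clamp is moved more than 15 mm (distance of spare from where it was at the start of the episode above 0.015 m).
It fails at once if the glue bottle is moved more than 30 mm or tipped (distance of glue from where it was at the start of the episode above 0.03 m or angle between glue's own z axis and vertical above 0.5 rad).
It also fails if it takes over 56 s, if anything falls off the work surface, if the arm or the gripper's body presses on something with over 40 N, if the wrist force passes 120 N, or if a joint passes its speed limit or range.

## Working session

There is one attempt and no reset: what is moved stays moved. The work goes in short steps, Python scripts to look and compute and a shell command to move; the robot and the scene stay as the last step left them, time stands still between calls to the robot, and variables do not carry over. Pictures are saved under pics/ and viewed, at most 10 in all, crops included, and the job is handed in when it is done.

```bash
mkdir -p pics
cat > h.py <<'E'
import numpy as np,cv2
from cell import get_obs,cams,ticket,finder
def shot(c,name=None):
    im=cams.read_camera(c)
    if name: cv2.imwrite('pics/'+name,im[:,:,::-1])
    return im
def ray(c,uv):
    k=cams.calibration(c);E=np.array(k['extrinsics']);R=E[:3,:3];t=E[:3,3]
    d=R.T@np.array([(uv[0]-k['cx'])/k['fx'],(uv[1]-k['cy'])/k['fy'],1]);return -R.T@t,d/np.linalg.norm(d)
def atz(c,uv,z):
    o,d=ray(c,uv);return o+d*(z-o[2])/d[2]
def proj(c,p):
    k=cams.calibration(c);E=np.array(k['extrinsics']);q=E[:3,:3]@np.array(p)+E[:3,3]
    return np.array([k['fx']*q[0]/q[2]+k['cx'],k['fy']*q[1]/q[2]+k['cy']])
def tri(uv1,uv2,c1='scene',c2='top'):
    o1,d1=ray(c1,uv1);o2,d2=ray(c2,uv2)
    s=np.linalg.lstsq(np.c_[d1,-d2],o2-o1,rcond=None)[0]
    a=o1+s[0]*d1;b=o2+s[1]*d2;return (a+b)/2,np.linalg.norm(a-b)
E
python3 - <<'E'
from h import *
np.set_printoptions(precision=4,suppress=True)
for c in ('scene','top'):
    shot(c,c+'0.png')
    print(c,ray(c,(320,200)))
    for n in ('clamp','clamp_throat','spare','rail','cradle','blank','band','glue'):
        print(n,[(np.round(r['xy'],1).tolist(),round(r['p'],2)) for r in finder.tip_of(n,c)][:4])
print(get_obs())
E
```

```text
scene (array([ 1.1876, -0.0907,  0.7981]), array([-0.7145,  0.0341, -0.6989]))
clamp [([193.1, 189.9], 0.78), ([327.4, 245.5], 0.75), ([264.7, 183.5], 0.67)]
clamp_throat [([261.7, 181.8], 0.81), ([195.0, 191.6], 0.72), ([330.3, 244.7], 0.57)]
spare [([247.2, 212.9], 0.96)]
rail [([338.5, 212.2], 0.66), ([260.7, 230.0], 0.63)]
cradle [([449.5, 233.9], 0.57)]
blank [([458.3, 204.9], 0.89)]
band [([460.0, 187.9], 0.74)]
glue [([339.8, 214.6], 0.75), ([262.2, 182.7], 0.71)]
top (array([ 0.4117, -0.0314,  0.974 ]), array([ 0.0803, -0.0175, -0.9966]))
clamp [([373.1, 224.5], 0.88), ([435.4, 247.6], 0.85), ([315.7, 173.9], 0.78), ([385.5, 184.5], 0.42)]
clamp_throat [([371.4, 225.8], 0.78), ([316.9, 175.7], 0.72), ([432.8, 246.1], 0.62)]
spare [([382.5, 183.1], 0.91)]
rail [([371.4, 204.8], 0.86)]
cradle [([214.0, 206.5], 0.65)]
blank [([204.2, 202.5], 0.83)]
band [([202.4, 206.6], 0.96)]
glue [([214.4, 206.3], 0.62), ([304.5, 226.3], 0.61), ([369.7, 205.7], 0.42)]
{'time_s': 0.9, 'qpos': array([-74.3076,  18.3921,  -4.0175,  83.1068,   1.2938,  78.5394,
        -3.2594]), 'joint_velocities': array([-0.0277,  0.039 ,  0.0275, -0.0279, -0.0742, -0.0827,  0.0174]), 'effort': array([  0.    , -49.1087,  -0.4029, -31.2772,  -0.0634,   0.0337,
         0.    ]), 'tool_pos': array([0.167 , 0.6282, 0.191 ]), 'tool_rot': array([179.9932,   0.001 , 165.1181]), 'force': array([ 0.6227, -0.6901, -0.0939]), 'wrist_torque': array([ 0.0087,  0.0092, -0.0221]), 'grasp_force': 0.0, 'grip_width': 0.08720462607836815}
```

```bash
sleep 1; python3 -c "
import cv2,numpy as np
a=cv2.imread('pics/scene0.png');b=cv2.imread('pics/top0.png');print(a.shape)"
```

```text
(400, 640, 3)
```

View pics/scene0.png

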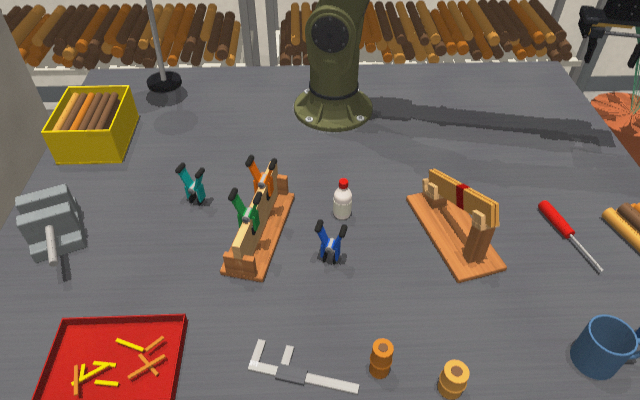

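View pics/top0.png

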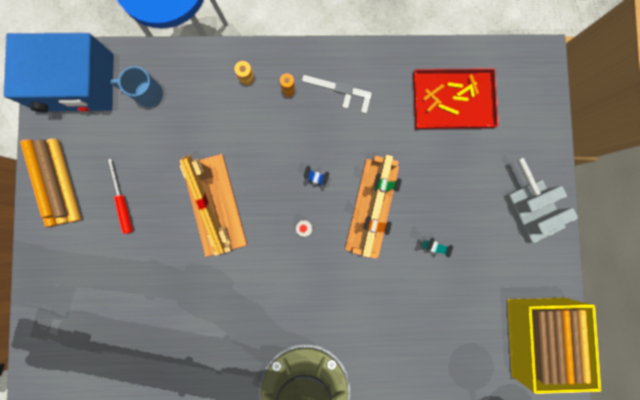

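Candidates with the clamp's shape, as scene / top pixels:
- orange on the rail: (262,175) / (375,226)
- green on the rail: (247,213) / (385,184)
- teal, loose: (193,188) / (435,247)
- blue, loose: (330,245) / (316,177)

By the description I choose the orange one. I'll check it in a crop.

Run:
```python
import cv2,numpy as np
a=cv2.imread('pics/scene0.png');b=cv2.imread('pics/top0.png')
f=lambda i,x,y:cv2.resize(i[y:y+100,x:x+130],(390,300),interpolation=cv2.INTER_CUBIC)
r1=np.hstack([f(a,200,140),f(a,400,150)]);r2=np.hstack([f(b,310,155),f(b,150,155)])
cv2.imwrite('pics/crop1.png',np.vstack([r1,r2]))
```

```text
(no output)
```

View pics/crop1.png

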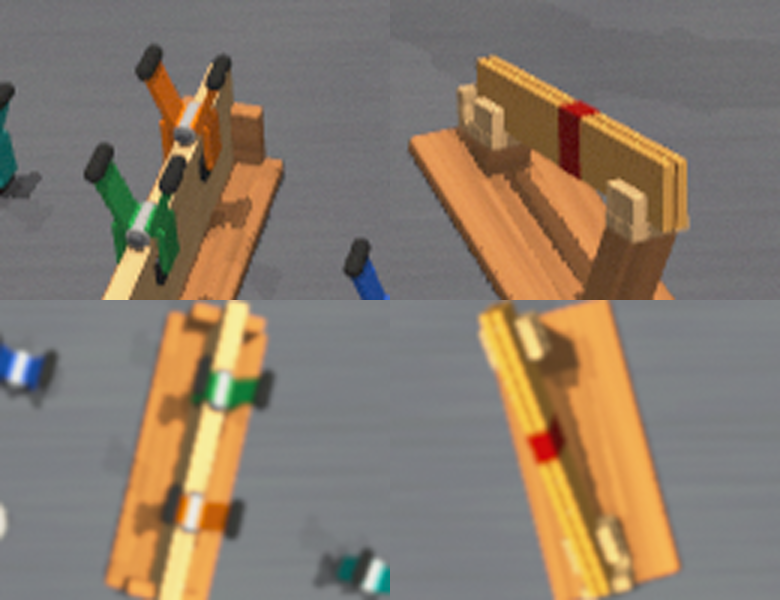

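The crop confirms the choice. The orange clamp sits at the robot end of the rail, with its pivot at scene (262,179) / top (374,226). The green one is further out, and the red band is at top (202,204). Next I'll locate everything precisely.

Run:
```python
from h import *
np.set_printoptions(precision=4,suppress=True)
im={c:cv2.imread(f'pics/{c}0.png') for c in('scene','top')}
hsv={c:cv2.cvtColor(im[c],cv2.COLOR_BGR2HSV).astype(int) for c in im}
def blob(c,x,y,w,h,f):
    H=hsv[c][y:y+h,x:x+w]; m=f(H[...,0],H[...,1],H[...,2]);v,u=np.nonzero(m);return u+x,v+y
# rail top strip (pale): line fit in top
u,v=blob('top',345,150,60,110,lambda h,s,V:(h>18)&(h<32)&(s<140)&(V>190))
P=np.array([atz('top',(a,b),.1)[:2] for a,b in zip(u,v)]);l=cv2.fitLine(P.astype(np.float32),2,0,.001,.001).ravel()
print('railtop n',len(P),l,np.degrees(np.arctan2(l[1],l[0])),P.min(0),P.max(0))
# pivot silver pins
for n,s,t in(('orange',(262,179),(374.3,225.7)),('green',(247,213.7),(383.3,185))):
    print(n,tri(s,t), atz('top',t,.113),atz('scene',s,.113))
print('grips L',atz('scene',(250,160.7),.158),'R',atz('scene',(272.5,165),.158),
 atz('top',(368,223.5),.158),atz('top',(388.5,227.5),.158))
red=lambda h,s,V:((h<6)|(h>174))&(s>150)&(V>60)
for c,b in(('top',(185,190,30,30)),('scene',(440,175,40,40))):
    u,v=blob(c,*b,red);print(c,'red',len(u),u.mean(),v.mean(),u.min(),u.max(),v.min(),v.max())
# blank ends on top edge
for n,s,t in(('near',(430,169.5),(220.5,252)),('far',(626-0-0,0),(0,0)))[:1]: print(n,tri(s,t))
# cradle base corners at z~.0 from top
for p in((180,160),(222,155),(245,244),(206,256)): print('cr',atz('top',p,.012))
print('glue',atz('top',(304,228.5),.1))
```

```text
railtop n 558 [ 0.9669 -0.2553  0.4638 -0.1842] -14.793356 [ 0.3466 -0.2235] [ 0.5888 -0.1488]
orange (array([ 0.4181, -0.1742,  0.1107]), np.float64(0.0009758728763801481)) [ 0.4181 -0.1733  0.113 ] [ 0.4206 -0.1744  0.113 ]
green (array([ 0.5147, -0.1993,  0.108 ]), np.float64(0.0013666566820431183)) [ 0.5141 -0.1976  0.113 ] [ 0.5195 -0.1992  0.113 ]
grips L [ 0.415  -0.1951  0.158 ] R [ 0.43   -0.1496  0.158 ] [ 0.4229 -0.1519  0.158 ] [ 0.4131 -0.1976  0.158 ]
top red 72 202.16666666666666 202.65277777777777 197 206 197 207
scene red 162 460.01851851851853 194.62345679012347 456 468 184 208
near (array([0.3621, 0.1947, 0.0766]), np.float64(0.0017346355346461947))
cr [0.6012 0.3178 0.012 ]
cr [0.613  0.2082 0.012 ]
cr [0.378  0.1487 0.012 ]
cr [0.3492 0.2492 0.012 ]
glue [ 0.4148 -0.0074  0.1   ]
```

Run:
```python
from h import *
a=cv2.imread('pics/scene0.png');b=cv2.imread('pics/top0.png')
f=lambda i,x,y,w,h,k:cv2.resize(i[y:y+h,x:x+w],(w*k,h*k),interpolation=cv2.INTER_NEAREST)
A=f(b,175,152,70,100,6)[:,:330];B=f(a,420,160,85,100,5)
o=np.zeros((600,760,3),np.uint8);o[:600,:330]=A;o[:500,335:]=B
cv2.imwrite('pics/crop2.png',o)
print(tri((460,187.9),(202.4,206.6)))
```

```text
(array([0.46998736, 0.22623561, 0.11966704]), np.float64(0.0003634339454379085))
```

View pics/crop2.png

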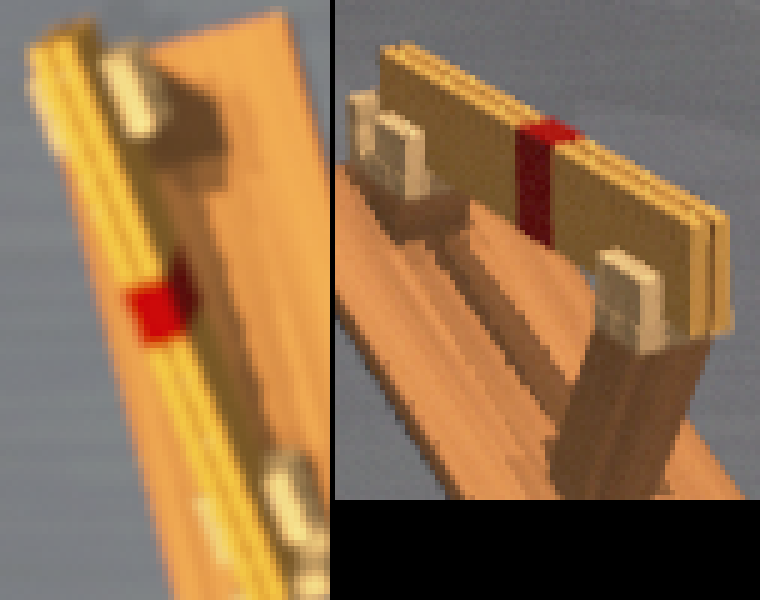

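```bash
python3 -m creep '0.05 -0.062 0.008 0 0.087;0.05 -0.062 0.008 0 0.087;0.05 -0.062 0.008 0 0.087;0.04 -0.062 0.008 0 0.087;0.03 -0.062 0.008 0 0.087;0.02 -0.062 0.008 0 0.087;0.01 -0.062 0.008 0 0.087;0.01 -0.062 0 0 0.087' 10
```

```text
time_s: 1.9
tool_pos: [0.3844, 0.1911, 0.2401]
tool_rot: [179.9, 0.1, 165.1]
force: [-0.1, 0.9, 0.3]
grip_width: 0.0872
grasp_force: 0.0
```

Crop 2 shows the band's top face centred at top (201,203.5) and scene (462.3,185.7). The blank's far upper end is at top (183,159.5) and scene (494.5,203). The jaws' path between the saddles is clear.

Run:
```python
from h import *
np.set_printoptions(precision=4,suppress=True)
b,e=tri((462.3,185.7),(201.2,203.5));f,e2=tri((494.5,203.1),(182.8,159.5))
print(b,e,f,e2)
# yaw fit: top-edge line from band with slope .42; far end 108mm, near end -132mm
from scipy.optimize import least_squares
def pt(p,s): return p[:3]+s*np.array([np.cos(.42)*np.cos(p[3]),np.cos(.42)*np.sin(p[3]),np.sin(.42)])
obs=[('scene',0,(462.3,185.7)),('top',0,(201.2,203.5)),('scene',.108,(494.5,203.1)),('top',.108,(182.8,159.5)),('scene',-.132,(431.5,168.9))]
r=least_squares(lambda p:np.concatenate([proj(c,pt(p,s))-uv for c,s,uv in obs]),[*b,.3]);print(r.x,np.degrees(r.x[3]),r.fun)
print(get_obs()['tool_pos'],get_obs()['qpos'])
```

```text
[0.4764 0.2261 0.1315] 0.0010034400029463445 [0.5702 0.2528 0.1746] 2.265006786292682e-05
[0.4756 0.2273 0.1305 0.2568] 14.71622218286761 [ 0.1369  0.115  -0.6319  0.378  -0.0785  0.3329  0.1866 -0.3331 -0.4861
 -0.3935]
[0.3844 0.1911 0.2401] [-47.6721 -11.0801  15.3843 108.2787   2.93    82.2889  42.1524]
```

```bash
python3 -m creep '0.015 -0.045 0 0 0.087;0.012 -0.045 0 0 0.087;0.012 -0.045 0 0 0.087;0 -0.045 0 0 0.087;0 -0.045 0 0 0.087;0 -0.045 0 0 0.087;0 -0.045 0 0 0.087;0 -0.045 0 0 0.087' 5
```

```text
time_s: 2.9
tool_pos: [0.4226, -0.1686, 0.2395]
tool_rot: [179.9, 0.1, 165.1]
force: [0.8, -0.2, -0.8]
grip_width: 0.0869
grasp_force: 0.0
```

```bash
python3 -m creep '0 -0.003 -0.02 0 0.087;0 -0.002 -0.025 0 0.087;0 0 -0.025 0 0.087;0 0 -0.02 0 0.087;0 0 -0.01 0 0.087;0 0 0 0 0.087' 5
python3 - <<'E'
from h import *
shot('scene','s1.png');shot('top','t1.png')
a=cv2.imread('pics/scene0.png')
f=lambda n,x,y:cv2.resize(cv2.imread('pics/'+n)[y:y+100,x:x+100],(390,390),interpolation=cv2.INTER_CUBIC)
cv2.imwrite('pics/crop3.png',np.hstack([f('s1.png',210,120),f('t1.png',330,175)]))
E
```

```text
time_s: 3.65
tool_pos: [0.4224, -0.172, 0.139]
tool_rot: [-180.0, -0.0, 165.1]
force: [0.8, 0.1, 0.6]
grip_width: 0.087
grasp_force: 0.0
```

View pics/crop3.png

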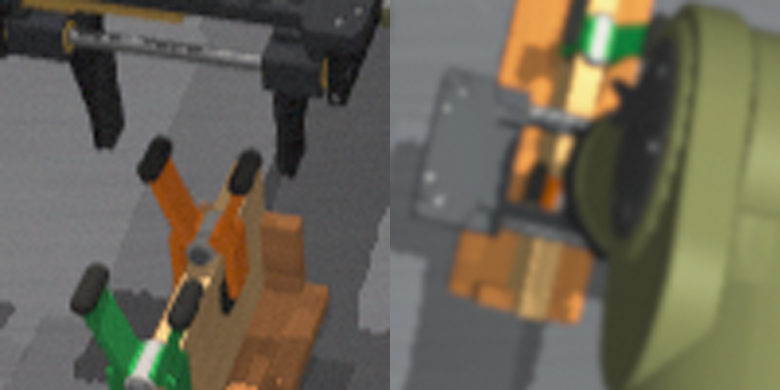

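Run:
```python
from h import *
p=get_obs()['tool_pos'];y=np.array([.257,.966,0])
for s in(-.0435,.0435,-.053,.053): print(s,proj('scene',p+s*y))
print('grips',*[proj('scene',np.array([.418,-.1725,.158])+s*y) for s in(-.024,.024)],'pivot',proj('scene',[.418,-.1725,.108]))
for dx in(0,-.01,-.02,-.03): print(dx,proj('scene',p+[dx,0,0]))
```

```text
-0.0435 [241.50098348 166.8629752 ]
0.0435 [282.70980886 173.07883208]
-0.053 [237.06404716 166.19371659]
0.053 [287.27348124 173.7672073 ]
grips [249.79992308 159.71037419] [272.73712031 163.11056126] pivot [263.1341819  179.94117426]
0 [261.974607   169.95117566]
-0.01 [262.16960026 166.73682175]
-0.02 [262.36187918 163.56721233]
-0.03 [262.55150003 160.44141958]
```

Run:
```python
from h import *
im=cv2.imread('pics/s1.png')[125:185,222:302]
im=cv2.convertScaleAbs(im,alpha=1.8,beta=10)
cv2.imwrite('pics/crop4.png',cv2.resize(im,(800,600),interpolation=cv2.INTER_NEAREST))
```

```text
(no output)
```

View pics/crop4.png

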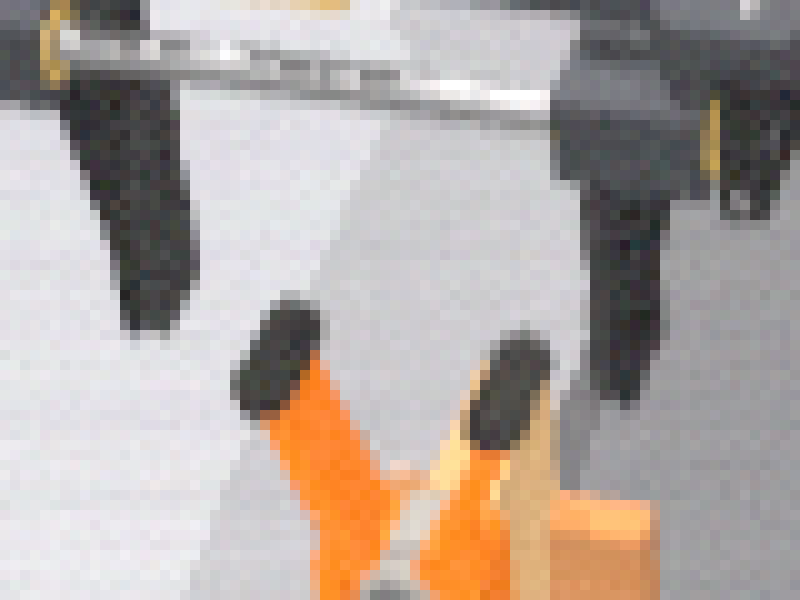

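Run:
```python
from h import *
np.set_printoptions(precision=4,suppress=True)
o=get_obs();p=o['tool_pos'];x=np.array([.966,-.257,0]);y=np.array([.257,.966,0])
print(p,o['qpos'])
# left body plate in top crop: corners (445,65),(415,215),(495,230),(520,90)
c=np.mean([(440,70),(415,218),(490,232),(520,85)],0);px=(330+(c[0]-390)/3.9,175+c[1]/3.9)
for z in(.2,.23,.26,.29): q=atz('top',px,z)-p; print(z,px,q@x,q@y)
# scene: tip pixels -> along/above, in plane of tool y line (x offset 0) => height
for uv,s in(((237,158),-.0505),((284.5,165),.0505)):
    o_,d=ray('scene',uv)
    for xo in(0,.0095,-.02):
        t=((p+xo*x-o_)@x)/(d@x);q=o_+t*d; print(uv,xo,'z',q[2],'s',(q-p)@y)
```

```text
[ 0.4233 -0.1722  0.1399] [-31.594   -7.4192  47.7754 114.7003   5.81    70.327   89.1032]
0.2 (np.float64(349.55128205128204), np.float64(213.78205128205127)) 0.002955953124734123 0.06817716437169001
0.23 (np.float64(349.55128205128204), np.float64(213.78205128205127)) 0.0010068773034912944 0.0706924266558853
0.26 (np.float64(349.55128205128204), np.float64(213.78205128205127)) -0.0009421985177515899 0.07320768894008056
0.29 (np.float64(349.55128205128204), np.float64(213.78205128205127)) -0.0028912743389944186 0.07572295122427584
(237, 158) 0 z 0.1619406314306252 s -0.05046460864697334
(237, 158) 0.0095 z 0.17035787610007191 s -0.046155287630821926
(237, 158) -0.02 z 0.14422011633705356 s -0.05953686341781811
(284.5, 165) 0 z 0.16205575017257012 s 0.0482465223694978
(284.5, 165) 0.0095 z 0.17047147160653442 s 0.051249711171841156
(284.5, 165) -0.02 z 0.14433844189054024 s 0.04192401962772237
```

The top view agrees with the measured x. The visible finger tips look about 20 mm above the stated TCP, so I'll go 15 mm lower, which works either way, and close gently.

```bash
python3 -m creep '0 0 -0.008 0 0.087;0 0 -0.007 0 0.08;0 0 0 0 0.05;0 0 0 0 0.05;0 0 0 0 0.05;0 0 0 0 0.05' 5
python3 - <<'E'
from h import *
shot('scene','s2.png')
im=cv2.imread('pics/s2.png')[125:200,215:315]
im=cv2.convertScaleAbs(im,alpha=1.8,beta=10)
cv2.imwrite('pics/crop5.png',cv2.resize(im,(800,600),interpolation=cv2.INTER_NEAREST))
E
```

```text
time_s: 4.5
tool_pos: [0.4228, -0.1731, 0.1245]
tool_rot: [-179.9, 0.0, 165.1]
force: [-1.1, -3.4, 2.0]
grip_width: 0.0596
grasp_force: 5.0
```

View pics/crop5.png

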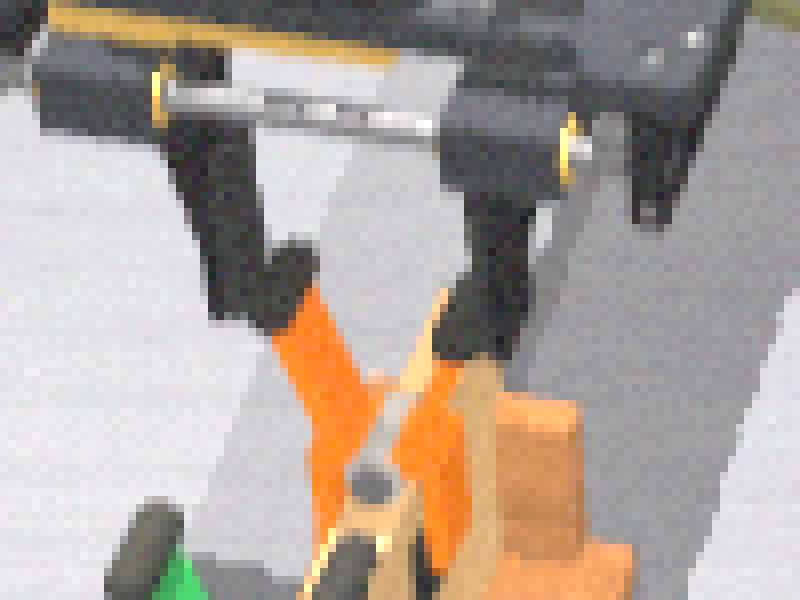

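```bash
python3 -m creep '0 0 0 0 0.05;-0.004 0.001 0 0 0.05;-0.004 0.001 -0.0005 0 0.05;-0.004 0.001 -0.0005 0 0.05;-0.004 0.001 -0.001 0 0.05;-0.004 0.001 -0.002 0 0.05;-0.004 0.0015 -0.002 0 0.05;0 0 0 0 0.05' 7
python3 - <<'E'
from h import *
shot('scene','s3.png')
o=get_obs();print(o['tool_pos'],o['force'],o['grip_width'],o['grasp_force'])
f=lambda n:cv2.resize(cv2.convertScaleAbs(cv2.imread('pics/'+n)[135:200,225:290],alpha=1.8,beta=10),(400,400),interpolation=cv2.INTER_NEAREST)
cv2.imwrite('pics/crop6.png',np.hstack([f('s2.png'),f('s3.png')]))
E
```

```text
time_s: 5.55
tool_pos: [0.4008, -0.1656, 0.1199]
tool_rot: [179.9, 0.3, 165.1]
force: [1.8, -3.1, 9.3]
grip_width: 0.0589
grasp_force: 7.0
[ 0.40083291 -0.16559992  0.11992909] [ 2.67274689 -3.12863167  9.0273143 ] 0.05887039624959089 6.998937651515007
```

View pics/crop6.png

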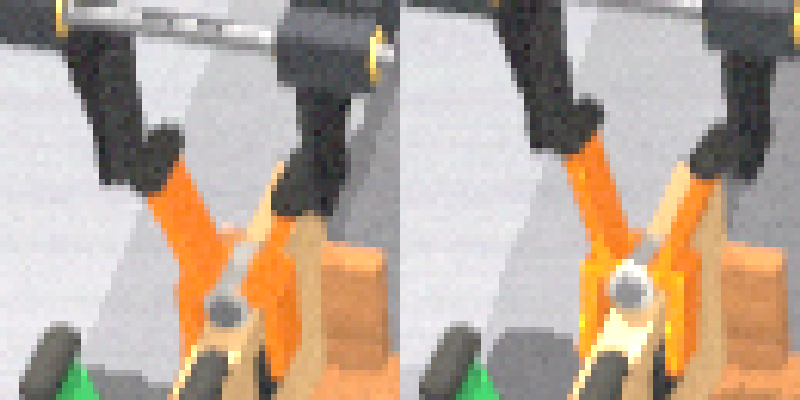

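The clamp followed the fingers and tilted toward the robot on the rail. I'll estimate by how much.

Run:
```python
from h import *
from scipy.optimize import least_squares
x=np.array([.966,-.257,0]);y=np.array([.257,.966,0]);z=np.array([0,0,1.])
P=np.array([.418,-.1725,.108])
def pt(l,th,dx,dz):
    c,s=np.cos(th),np.sin(th); X=c*x+s*z; Z=-s*x+c*z
    return P+dx*x+dz*z+l[0]*X+l[1]*y+l[2]*Z
L=[((261.9,185.4),(262.4,181.7),0),((249.7,166.2),(249.4,159.7),-.024),((252.6,156.1),(255.6,151.3),-.024)]
# local x,z of each from 'before' pixel (on plane y)
loc=[]
for b,a,yy in L:
    z0=0 if yy==0 else .05
    l=least_squares(lambda q:(proj('scene',pt((q[0],yy,z0),0,0,0))-b)[1:],[0.]).x; loc.append((l[0],yy,z0))
print(loc)
for con in(None,'throat'):
    f=lambda q:np.concatenate([proj('scene',pt(l,*q))-proj('scene',pt(l,0,0,0))-(np.array(a)-b) for l,(b,a,_) in zip(loc,L)])[1::2]
    r=least_squares(f,[.2,0,0]);print(np.degrees(r.x[0]),r.x[1:],r.fun)
# with grip at tool constraint: grips moved 23mm back
    g=lambda q:np.r_[f(q),((pt((0,0,.05),*q)-pt((0,0,.05),0,0,0))@x+.023)/.002]
    r=least_squares(g,[.2,0,0]);print(np.degrees(r.x[0]),r.x[1:],r.fun);break
```

```text
[(np.float64(0.01715676642781936), 0, 0), (np.float64(0.020603799336057854), -0.024, 0.05), (np.float64(-0.011723837277131135), -0.024, 0.05)]
7.576050317130317 [0.01427034 0.02048099] [ 0.00000000e+00 -2.84217094e-14 -2.84217094e-14]
8.873306940374487 [-0.01522557 -0.00450559] [-0.55058247 -0.05162887  0.57189367  0.04008004]
```

```bash
python3 -m creep '-0.004 0.001 0 0 0.05;-0.004 0.001 -0.0005 0 0.05;-0.004 0.001 -0.0005 0 0.05;-0.004 0.001 -0.001 0 0.05;0 0 0 0 0.05' 7
python3 - <<'E'
from h import *
shot('scene','s4.png')
o=get_obs();print(o['tool_pos'],o['tool_rot'],o['force'],o['grip_width'],o['grasp_force'],o['qpos'])
f=lambda n:cv2.resize(cv2.convertScaleAbs(cv2.imread('pics/'+n)[135:200,225:290],alpha=1.8,beta=10),(400,400),interpolation=cv2.INTER_NEAREST)
cv2.imwrite('pics/crop7.png',np.hstack([f('s3.png'),f('s4.png')]))
E
```

```text
time_s: 6.22
tool_pos: [0.3814, -0.1607, 0.1155]
tool_rot: [179.9, -0.1, 165.1]
force: [1.0, 0.3, 0.9]
grip_width: 0.0585
grasp_force: 7.0
[ 0.38153197 -0.16068888  0.11555057] [ 1.79951663e+02 -1.45348821e-01  1.65137573e+02] [-0.71054917  0.23163252  0.68076174] 0.058752230820488846 7.000607997179031 [-29.89470408 -13.27423996  44.422394   121.26508446   9.87565319
  68.73582606  85.25371503]
```

View pics/crop7.png

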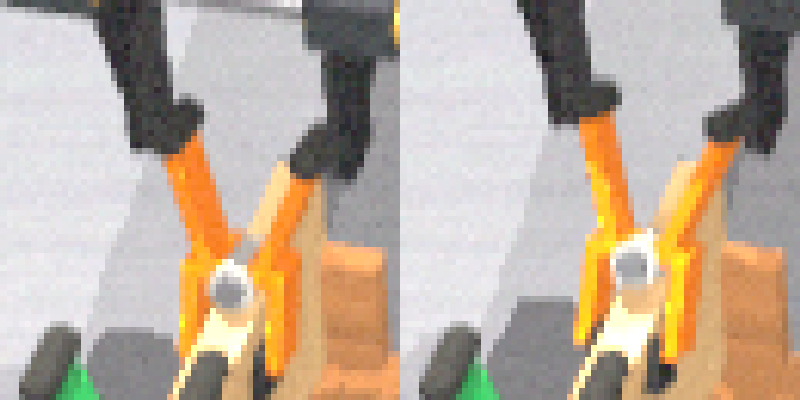

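Tilt is now about 25° toward the robot, near the slope's 24°. Squeezing to the stop and lifting.

```bash
python3 -m creep '0 0 0 0 0.034;0 0 0 0 0.033;0 0 0 0 0.033;0 0 0 0 0.033;0 0 0 0 0.033' 28; python3 -m creep '0 0 0.01 0 0.033;0 0 0.015 0 0.033;0.005 0 0.02 0 0.033;0.01 0 0.025 0 0.033;0.01 0 0.025 0 0.033;0.01 0 0.02 0 0.033;0 0 0 0 0.033' 28
python3 - <<'E'
from h import *
np.set_printoptions(precision=4,suppress=True)
shot('scene','s5.png');shot('top','t5.png')
for c in('scene','top'):
  for n in('clamp','clamp_throat','spare'): print(c,n,[(np.round(r['xy'],1).tolist(),round(r['p'],2)) for r in finder.tip_of(n,c)][:4])
o=get_obs();print(o['tool_pos'])
for n,w in(('s5.png',(190,60,140,140)),):
  h=cv2.cvtColor(cv2.imread('pics/'+n),cv2.COLOR_BGR2HSV).astype(int)
  m=(h[...,0]>6)&(h[...,0]<15)&(h[...,1]>215)&(h[...,2]>120)
  v,u=np.nonzero(m[w[1]:w[1]+w[3],w[0]:w[0]+w[2]]);print(len(u),u.min()+w[0],u.max()+w[0],v.min()+w[1],v.max()+w[1])
print('grip expected px',proj('scene',o['tool_pos']+[0,0,.034]))
E
```

```text
time_s: 6.9
tool_pos: [0.3822, -0.1596, 0.1188]
tool_rot: [179.8, -0.2, 165.1]
force: [-10.3, 5.9, 27.4]
grip_width: 0.034
grasp_force: 16.6
time_s: 7.78
tool_pos: [0.4187, -0.1617, 0.2324]
tool_rot: [-180.0, 0.1, 165.1]
force: [0.5, -0.2, -1.5]
grip_width: 0.0333
grasp_force: 11.9
scene clamp [([192.2, 190.3], 0.78), ([328.4, 243.7], 0.74), ([256.4, 149.7], 0.58)]
scene clamp_throat [([330.8, 243.9], 0.71), ([195.6, 189.2], 0.7), ([254.1, 147.3], 0.65)]
scene spare [([247.6, 215.6], 0.66)]
top clamp [([316.8, 174.0], 0.5)]
top clamp_throat [([317.5, 176.7], 0.59)]
top spare [([385.3, 187.7], 0.67)]
[ 0.4172 -0.1615  0.2307]
323 242 268 118 162
grip expected px [262.6217 116.7029]
```

```bash
python3 -m creep '0.01 0.03 0.005 3 0.028;0.01 0.05 0.005 4 0.028;0.01 0.055 0 4 0.028;0.009 0.055 0 4 0.028;0 0.055 0 4 0.028;0 0.055 0 4 0.028;0 0.05 0 4 0.028;0 0.034 0 2.5 0.028' 28;python3 -m creep '0 0 0 0 0.028;0 0 0 0 0.028' 28
python3 - <<'E'
from h import *
np.set_printoptions(precision=4,suppress=True)
A=shot('scene','s6.png')[:,:,::-1];B=shot('top','t6.png')[:,:,::-1]
for c in('scene','top'):
  for n in('clamp','clamp_throat','band','blank'): print(c,n,[(np.round(r['xy'],1).tolist(),round(r['p'],2)) for r in finder.tip_of(n,c)][:4])
p=get_obs()['tool_pos'];print(p,get_obs()['tool_rot'],get_obs()['grasp_force'])
a=proj('scene',p).astype(int);b=proj('top',p).astype(int);print(a,b)
f=lambda i,c:cv2.resize(cv2.convertScaleAbs(i[max(c[1]-25,0):c[1]+75,max(c[0]-35,0):c[0]+31],alpha=1.6,beta=10),(396,600),interpolation=cv2.INTER_NEAREST)
cv2.imwrite('pics/crop8.png',np.hstack([f(A,a),f(B,b+[0,-30])]))
E
```

```text
time_s: 9.18
tool_pos: [0.4555, 0.2262, 0.2407]
tool_rot: [180.0, -0.1, -165.0]
force: [0.6, -0.4, -0.5]
grip_width: 0.0298
grasp_force: 28.0
time_s: 9.43
tool_pos: [0.457, 0.2214, 0.241]
tool_rot: [-179.9, -0.0, -165.5]
force: [-0.1, 0.7, -0.8]
grip_width: 0.0295
grasp_force: 28.0
scene clamp [([327.8, 244.2], 0.78), ([476.2, 151.0], 0.75), ([195.0, 189.2], 0.55)]
scene clamp_throat [([473.1, 152.6], 0.83), ([195.7, 189.5], 0.73), ([330.6, 245.8], 0.73)]
scene band [([462.1, 188.3], 0.61), ([450.8, 233.7], 0.24)]
scene blank [([457.1, 204.0], 0.88)]
top clamp [([431.7, 246.4], 0.63), ([314.1, 174.7], 0.6)]
top clamp_throat [([432.3, 246.2], 0.87), ([318.0, 177.3], 0.87), ([215.7, 207.4], 0.69), ([371.3, 206.4], 0.55)]
top band [([202.3, 207.6], 0.59)]
top blank [([207.2, 202.3], 0.65)]
[0.4568 0.2222 0.2413] [ 179.9881    0.0094 -165.4056] 27.999834716320038
[469 135] [185 209]
```

View pics/crop8.png

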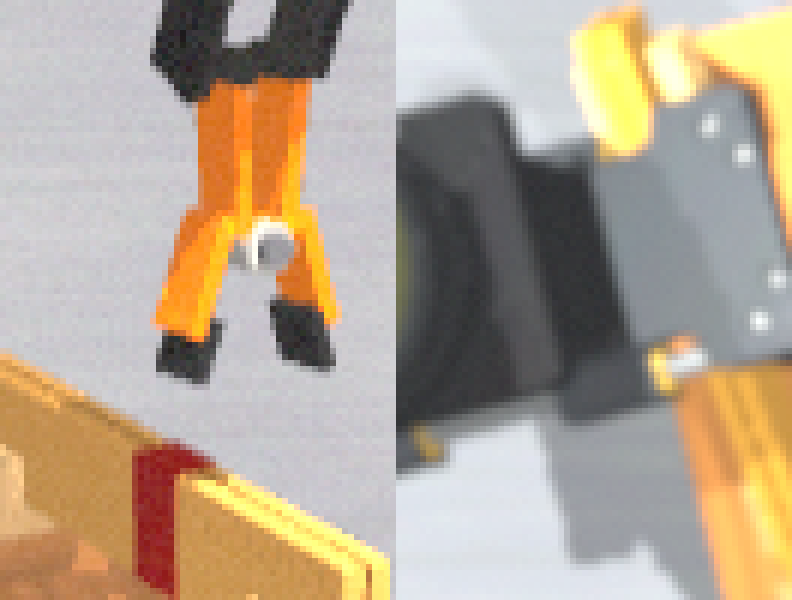

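The picture shows the clamp held open above the band (red top face at about (467,186)), with the pin's near end at (479,151) and the pad bottoms at about (469,174) and (489,172). I'll fit its tilt and position from these.

Run:
```python
from h import *
from scipy.optimize import least_squares
np.set_printoptions(precision=4,suppress=True)
a=np.radians(14.65);x=np.array([np.cos(a),np.sin(a),0]);y=np.array([-x[1],x[0],0]);z=np.array([0,0,1.])
T=get_obs()['tool_pos']
def pt(l,th,P):
    c,s=np.cos(th),np.sin(th);return P+l[0]*(c*x+s*z)+l[1]*y+l[2]*(-s*x+c*z)
P0=T+.034*z+.02*x*.8-.045*z
px=lambda u,v:np.array([434+u/6-.5,110+v/6-.5])
for th in range(10,45,5):
    t=np.radians(th);q=lambda l:proj('scene',pt(l,t,P0))
    print(th,'x24',q((.012,0,-.04))-q((-.012,0,-.04)),'pin->pads',q((.012,0,-.042))-q((.016,0,0)))
# full fit: unknown th, x-offset and z of pivot rel tool, lateral offset
h=.55/2
obs=[((.016,0,0),px(272,245)),((-.016,0,0),px(240,250))]
mid=[((.012,0,-.042),(px(210,383)+px(330,372))/2),((-.012,0,-.042),(px(158,375)+px(272,358))/2)]
def f(q):
    P=T+q[1]*x+q[2]*y+q[3]*z
    r=[(proj('scene',pt(l,q[0],P))-uv)*w for (l,uv),w in zip(obs+mid,(1,.3,1,.7))]
    C=pt((0,0,.05),q[0],P)-T   # grip centre: x about -.005 off tool, lateral 0
    return np.concatenate(r+[[ (C@x+.005)/.004,(C@y)/.002,(C[2]-.033)/.008]])
r=least_squares(f,[.4,.02,0,-.01]);print(np.degrees(r.x[0]),r.x[1:],r.fun)
P=T+r.x[1]*x+r.x[2]*y+r.x[3]*z;print('throat',pt((0,0,-.008),r.x[0],P),'rel tool along x',(pt((0,0,-.008),r.x[0],P)-T)@np.c_[x,y,z],'finder throat px',proj('scene',pt((0,0,-.008),r.x[0],P)))
```

```text
10 x24 [6.676  6.0146] pin->pads [-4.1986 18.6438]
15 x24 [6.8333 5.0752] pin->pads [-3.1721 19.7085]
20 x24 [6.9431 4.0907] pin->pads [-2.1124 20.6291]
25 x24 [7.0039 3.0669] pin->pads [-1.0272 21.3964]
30 x24 [7.0141 2.0102] pin->pads [ 0.0753 22.0022]
35 x24 [6.9727 0.9274] pin->pads [ 1.1865 22.4395]
40 x24 [ 6.8787 -0.174 ] pin->pads [ 2.2975 22.7025]
29.50888756774145 [ 0.0218  0.0002 -0.0168] [-0.4716  0.194  -1.38   -0.8857 -0.1884 -0.0174  1.3609 -0.2976  0.5486
  0.0807 -0.7801]
throat [0.4816 0.2289 0.2176] rel tool along x [ 0.0258  0.0002 -0.0237] finder throat px [473.7844 153.5694]
```

```bash
python3 -m creep '-0.002 0 -0.01 0 0.028;-0.002 -0.001 -0.015 0 0.028;0 0 -0.02 0 0.028;0 0 -0.015 0 0.028;0 0 -0.01 0 0.028;0 0 -0.008 0 0.028;0 0 0 0 0.028' 28
python3 - <<'E'
from h import *
np.set_printoptions(precision=4,suppress=True)
A=shot('scene','s7.png')
for n in('clamp','clamp_throat','blank','band'): print(n,[(np.round(r['xy'],1).tolist(),round(r['p'],2)) for r in finder.tip_of(n,'scene')][:4])
o=get_obs();print(o['tool_pos'],o['tool_rot'],o['force'],proj('scene',[.4756,.2273,.1305]))
E
```

```text
time_s: 10.8
tool_pos: [0.4526, 0.2215, 0.1628]
tool_rot: [-180.0, -0.0, -165.4]
force: [-0.5, 1.1, -1.3]
grip_width: 0.0296
grasp_force: 28.0
clamp [([193.1, 188.9], 0.87), ([324.9, 244.8], 0.74), ([461.3, 182.4], 0.64)]
clamp_throat [([191.6, 190.3], 0.94), ([329.5, 245.6], 0.75), ([466.0, 180.3], 0.66)]
blank [([459.0, 207.6], 0.8), ([259.1, 231.8], 0.66), ([464.8, 182.1], 0.5)]
band [([460.8, 189.2], 0.6)]
[0.453  0.2216 0.1637] [ 179.9795    0.0416 -165.3824] [-0.7837  0.3763 -1.6924] [462.4167 185.8093]
```

```bash
python3 -m creep '0 0 -0.003 0 0.028;0 0 -0.003 0 0.028;0 0 -0.002 0 0.028;0 0 0 0 0.028' 28; python3 -m creep '0 0 -0.002 0 0.028;0 0 -0.001 0 0.028;0 0 0 0 0.028' 28
```

```text
time_s: 11.55
tool_pos: [0.4527, 0.2214, 0.155]
tool_rot: [-180.0, -0.0, -165.4]
force: [0.4, 1.4, -1.3]
grip_width: 0.0295
grasp_force: 28.0
time_s: 11.92
tool_pos: [0.4528, 0.2216, 0.1526]
tool_rot: [180.0, 0.0, -165.4]
force: [-0.7, 0.7, 1.7]
grip_width: 0.0297
grasp_force: 28.0
```

```bash
python3 -m creep '0 0 -0.001 0 0.028;0 0 -0.001 0 0.028;0 0 0 0 0.028' 28; python3 -m creep '0 0 -0.001 0 0.028;0 0 -0.001 0 0.028;0 0 0 0 0.028' 28
```

```text
time_s: 12.3
tool_pos: [0.4527, 0.222, 0.1521]
tool_rot: [179.9, 0.0, -165.4]
force: [-4.9, -0.5, 12.0]
grip_width: 0.0298
grasp_force: 28.0
time_s: 12.68
tool_pos: [0.4525, 0.2223, 0.1517]
tool_rot: [179.9, 0.0, -165.4]
force: [-8.1, -1.9, 20.1]
grip_width: 0.0297
grasp_force: 28.0
```

```bash
python3 -m creep '0 0 0 0 0.028;0 0 0 0 0.028;0 0 -0.001 0 0.028;0 0 0 0 0.028' 15
python3 - <<'E'
from h import *
np.set_printoptions(precision=4,suppress=True)
A=shot('scene','s8.png').astype(int)
o=get_obs();print(o['tool_pos'],o['force'],o['grip_width'])
for n in('clamp','clamp_throat','blank','band'): print(n,[(np.round(r['xy'],1).tolist(),round(r['p'],2)) for r in finder.tip_of(n,'scene')][:3])
# silver pin pixels: low saturation, bright near (465,180)
h=cv2.cvtColor(A.astype(np.uint8),cv2.COLOR_RGB2HSV)
for r in range(168,196): print(r,''.join('O' if (6<h[r,c,0]<16 and h[r,c,1]>190 and h[r,c,2]>70) else 'R' if (h[r,c,1]>150 and (h[r,c,0]<6 or h[r,c,0]>172)) else 'w' if (h[r,c,1]<50 and h[r,c,2]>75) else 'k' if h[r,c,2]<60 else '.' for c in range(445,492)))
E
```

```text
time_s: 13.18
tool_pos: [0.4522, 0.2235, 0.1507]
tool_rot: [179.8, 0.1, -165.3]
force: [-9.6, -0.4, 20.6]
grip_width: 0.0303
grasp_force: 15.0
[0.4522 0.2235 0.1508] [-9.1607  0.1126 19.5008] 0.030353161829544777
clamp [([329.3, 245.1], 0.98), ([464.4, 186.9], 0.74), ([456.3, 204.1], 0.74)]
clamp_throat [([465.3, 183.5], 0.84), ([331.4, 245.4], 0.62), ([248.1, 215.8], 0.57)]
blank [([458.4, 204.3], 0.64)]
band [([460.2, 184.2], 0.93), ([451.3, 233.3], 0.5)]
168 wwwwwwwwwwww.OOOOOOOOOOOOOOOOwwwwwwwwwwwwwwwwww
169 wwwwwwwwwwww.OOOOOOOOOOOOOOOOwwwwwwwwwwwwwwwwww
170 wwwwwwwwwwww.OOOOOOOOOOOOOOOOwwwwwwwwwwwwwwwwww
171 wwwwwwwwwwww.OOOOOOOOOOOOOOOOwwwwwwwwwwwwwwwwww
172 wwwwwwwwwwww.OOOOOOOOOOOOOOO.wwwwwwwwwwwwwwwwww
173 wwwwwwwwwwww.OOOOOOOOOOOOOOO.wwwwwwwwwwwwwwwwww
174 .wwwwwwwwwww.OOOOOOOOOOOOOOO.wwwwwwwwwwwwwwwwww
175 ...wwwwwwwww.OOOOOOOOOOOOOOO.wwwwwwwwwwwwwwwwww
176 .....wwwwwww.OOOOOOOOOOOOOOO.wwwwwwwwwwwwwwwwww
177 .......wwwww.OOOOOOOOOOOOOOO.wwwwwwwwwwwwwwwwww
178 .........www.OOOOOOOOOOOOOOO.wwwwwwwwwwwwwwwwww
179 .............OOOOOOOOOOOOOOO...wwwwwwwwwwwwwwww
180 ...........OOOOOOOOOOOOOOOOOOO.wwwwwwwwwwwwwwww
181 ..........OOOOOOOOOOO....OOOOOOwwwwwwwwwwwwwwww
182 ..........OOOOOOO.OOO.ww...OOOOwwwwwwwwwwwwwwww
183 .........OOOOOOOOOOO.wwwww.OOOO.wwwwwwwwwwwwwww
184 .........OOOOOOOOO..wwwwwww.OOO.wwwwwwwwwwwwwww
185 .........OOOOOOOO.w.wwwwwww.OOO.wwwwwwwwwwwwwww
186 .........OOOOOOOO.wwww.wwww.OOOOwwwwwwwwwwwwwww
187 ........OOOOOOOOOwwwww.wwwwOOOOOwwwwwwwwwwwwwww
188 ........OOOOOOOOO..wwwwwww.OOOOO.wwwwwwwwwwwwww
189 ........OOOOOOOOOR....www....OOO.wwwwwwwwwwwwww
190 .......OOOOOOOOO.R............OOOwwwwwwwwwwwwww
191 ........OOOOOOOORR..............O.wwwwwwwwwwwww
192 .......OOOOOOOOORR.................wwwwwwwwwwww
193 .......OOOOOOOOORR...................wwwwwwwwww
194 ......OOOOOOOOO.RR....................wwwwwwwww
195 ......OOOOOOOOORRR......................wwwwwww
```

```bash
python3 -m creep '0.001 0 0 0 0.028;0.001 0.0005 0.0005 0 0.028;0 0 0 0 0.028' 15;python3 -m creep '0.001 0 0 0 0.028;0.001 0.0005 0.0005 0 0.028;0 0 0 0 0.028' 15
```

```text
time_s: 13.8
tool_pos: [0.4537, 0.2238, 0.1513]
tool_rot: [179.8, -0.0, -165.3]
force: [-10.6, 0.1, 21.1]
grip_width: 0.03
grasp_force: 15.0
time_s: 14.18
tool_pos: [0.4558, 0.2242, 0.1515]
tool_rot: [179.8, -0.0, -165.3]
force: [-9.7, -1.4, 19.7]
grip_width: 0.0301
grasp_force: 15.0
```

Run:
```python
from h import *
shot('scene','s9.png')
w=lambda n,a:cv2.cvtColor(cv2.imread('pics/'+n),cv2.COLOR_BGR2GRAY)[a[1]:a[3],a[0]:a[2]].astype(np.float32)
def sh(a,n1='s8.png',n2='s9.png'): return np.round(cv2.phaseCorrelate(w(n1,a),w(n2,a),cv2.createHanningWindow((a[2]-a[0],a[3]-a[1]),cv2.CV_32F)),2)if 0 else cv2.phaseCorrelate(w(n1,a),w(n2,a))
for k,a in dict(pin=(458,178,480,194),pads=(446,196,466,216),grips=(452,140,482,166),far=(480,190,505,225),band=(450,193,462,206)).items(): print(k,sh(a))
# expected px for aligned clamp, pin front end, and shifts
a=.2568;b=np.array([.4756,.2273,.1305])
for s in(-.005,0,.005,.01):
  for th in(20,24,28):
    t=np.radians(th);x=np.array([np.cos(a),np.sin(a),0]);z=np.array([0,0,1.])
    thr=b+s*(np.cos(.42)*x+np.sin(.42)*z);X=np.cos(t)*x+np.sin(t)*z;Z=-np.sin(t)*x+np.cos(t)*z
    print(s,th,proj('scene',thr+.016*X+.008*Z),proj('scene',thr+.046*Z))
```

```text
pin ((0.37932374391711576, 0.5229495960598438), 0.9920593593269587)
pads ((-0.08241741464563823, 0.4786815397216806), 0.9574478062987327)
grips ((0.5911069904754331, 1.253727824592195), 0.8672853487509268)
far ((0.5582033426525168, 0.06940248277159), 0.9838914505640666)
band ((0.38006339195894867, 0.7070709333785921), 0.9136664311091105)
-0.005 20 [465.49812419 184.26724029] [461.71014687 163.65241946]
-0.005 24 [465.35217873 183.64936546] [460.84451691 163.18471185]
-0.005 28 [465.18512074 183.03868855] [459.98523189 162.82797955]
0 20 [466.87060755 185.00822627] [463.06835821 164.29886955]
0 24 [466.72391266 184.38743256] [462.19468884 163.82707583]
0 28 [466.55588683 183.77380627] [461.32732661 163.46674277]
0.005 20 [468.25595405 185.75615689] [464.439331   164.95139355]
0.005 24 [468.10850207 185.13241661] [463.5575091  164.47545743]
0.005 28 [467.93949755 184.51581234] [462.6819558  164.11147171]
0.01 20 [469.65434538 186.51113025] [465.82324593 165.61007745]
0.01 24 [469.50612852 185.88441529] [464.93315626 165.12994162]
0.01 28 [469.33613428 185.26480403] [464.04929587 164.76225033]
```

Rotation went the right way. The throat seems about 4–5 mm uphill of the band centre, so I'll lift slightly, shift downhill, and press again.

```bash
python3 -m creep '0 0 0.003 0 0.028;0 -0.001 0.002 0 0.028;-0.002 -0.0005 0 0 0.028;-0.002 -0.0005 0 0 0.028;0 0 -0.002 0 0.028;0 0 -0.002 0 0.028;0 0 0 0 0.028' 20
python3 - <<'E'
from h import *
shot('scene','s10.png');shot('top','t10.png')
for c in('scene','top'):
  for n in('clamp_throat','band','blank'): print(c,n,[(np.round(r['xy'],1).tolist(),round(r['p'],2)) for r in finder.tip_of(n,c)][:3])
w=lambda n,a:cv2.cvtColor(cv2.imread('pics/'+n),cv2.COLOR_BGR2GRAY)[a[1]:a[3],a[0]:a[2]].astype(np.float32)
sh=lambda a,n1,n2: cv2.phaseCorrelate(w(n1,a),w(n2,a))
for n1,n2 in(('s7.png','s10.png'),('s0','s')):
  if n1=='s0': n1,n2='scene0.png','s10.png'
  print([np.round(sh(a,n1,n2)[0],2) for a in((484,190,504,215),(425,166,447,185),(400,215,440,270))])
E
```

```text
time_s: 15.1
tool_pos: [0.4529, 0.2209, 0.1506]
tool_rot: [179.9, 0.0, -165.4]
force: [-3.7, 1.1, 8.8]
grip_width: 0.03
grasp_force: 20.0
scene clamp_throat [([329.4, 246.5], 0.88), ([194.2, 189.2], 0.76), ([464.6, 187.2], 0.63)]
scene band [([457.0, 187.3], 0.72)]
scene blank [([457.7, 205.6], 0.79)]
top clamp_throat [([437.9, 249.1], 0.89), ([316.1, 178.1], 0.85)]
top band []
top blank []
[array([-0.95,  1.74]), array([-0.28,  0.19]), array([0.02, 0.19])]
[array([-1.19,  1.73]), array([-0.14, -0.21]), array([-0.09, -0.01])]
```

Run:
```python
from h import *
for n in('scene0.png','s7.png','s9.png','s10.png'):
    h=cv2.cvtColor(cv2.imread('pics/'+n),cv2.COLOR_BGR2HSV);m=(h[...,1]>75)&(h[...,0]<35)
    print(n,[int(np.nonzero(m[r,470:520])[0].max()+470) for r in range(196,226,3)],[int(np.nonzero(m[160:215,c])[0].min()+160) for c in(426,430,436,442,484,488,492,496)])
h=cv2.cvtColor(cv2.imread('pics/s10.png'),cv2.COLOR_BGR2HSV)
for r in range(176,198): print(r,''.join('O' if (6<h[r,c,0]<16 and h[r,c,1]>190 and h[r,c,2]>70) else 'R' if (h[r,c,1]>140 and (h[r,c,0]<6 or h[r,c,0]>172)) else 'w' if (h[r,c,1]<50 and h[r,c,2]>75) else 'k' if h[r,c,2]<60 else '.' for c in range(445,492)))
```

```text
scene0.png [486, 492, 497, 498, 498, 498, 498, 498, 498, 499] [178, 169, 169, 172, 195, 197, 199, 201]
s7.png [486, 491, 497, 498, 498, 498, 498, 498, 498, 499] [178, 169, 170, 173, 195, 197, 200, 202]
s9.png [486, 491, 497, 498, 498, 498, 498, 498, 498, 499] [178, 169, 169, 172, 195, 197, 200, 202]
s10.png [484, 490, 496, 496, 497, 498, 498, 498, 498, 499] [178, 170, 170, 173, 196, 198, 200, 202]
176 ...wwwwwwww.OOOOOOOOOOOOOOOwwwwwwwwwwwwwwwwwwww
177 .....wwwwww.OOOOOOOOOOOOOOOwwwwwwwwwwwwwwwwwwww
178 .......www..OOOOOOOOOOOOOO.wwwwwwwwwwwwwwwwwwww
179 ...........OOOOOOOOOOOOOOOO..wwwwwwwwwwwwwwwwww
180 .........OOOOOOOOOOOOOOOOOO.Owwwwwwwwwwwwwwwwww
181 ........OOOOOOOOOOO....OOOOOO.wwwwwwwwwwwwwwwww
182 ........OOOOOOO.O....ww..OOOO.wwwwwwwwwwwwwwwww
183 ........OOOOOOO.OOO.wwwww.OOO.wwwwwwwwwwwwwwwww
184 .......OOOOOOOOO...wwwwww.OOOOwwwwwwwwwwwwwwwww
185 .......OOOOOOOOOwwwwwwwwwwOOOOwwwwwwwwwwwwwwwww
186 .......OOOOOOOOOwwww.wwwwwOOOO.wwwwwwwwwwwwwwww
187 .......OOOOOOOO.wwww.wwww.OOOO.wwwwwwwwwwwwwwww
188 ......OOOOOOOOO...wwwwww..OOOOOwwwwwwwwwwwwwwww
189 ......OOOOOOOOOR.....ww.....OOOwwwwwwwwwwwwwwww
190 ......OOOOOOOOOR.............OO.wwwwwwwwwwwwwww
191 .....OOOOOOOOO.R................wwwwwwwwwwwwwww
192 .....OOOOOOOOORR.................wwwwwwwwwwwwww
193 .....OOOOOOOOORR...................wwwwwwwwwwww
194 ....OOOOOOOOOORR.....................wwwwwwwwww
195 ....OOOOOOOOORRRR......................wwwwwwww
196 ....OOOOOOOOORRRR........................wwwwww
197 .....OOOOOO.OkRRR.........................wwwww
```

```bash
python3 -m creep '0 0 -0.001 0 0.028;0 0 0 0 0.035;0 0 0 0 0.042;0 0 0 0 0.048;0 0 0 0 0.052;0 0 0 0 0.056;0 0 0 0 0.058;0 0 0 0 0.058' 20
python3 - <<'E'
from h import *
shot('scene','s11.png')
for n in('clamp_throat','band'): print(n,[(np.round(r['xy'],1).tolist(),round(r['p'],2)) for r in finder.tip_of(n,'scene')][:3])
for n in('scene0.png','s11.png'):
    h=cv2.cvtColor(cv2.imread('pics/'+n),cv2.COLOR_BGR2HSV);m=(h[...,1]>75)&(h[...,0]<35)
    print(n,[int(np.nonzero(m[r,470:520])[0].max()+470) for r in range(196,226,3)],[int(np.nonzero(m[160:215,c])[0].min()+160) for c in(426,430,436,442,484,488,492,496)])
for r in range(165,215): print(r,''.join('O' if (6<h[r,c,0]<16 and h[r,c,1]>190 and h[r,c,2]>70) else 'R' if (h[r,c,1]>140 and (h[r,c,0]<6 or h[r,c,0]>172)) else 'w' if (h[r,c,1]<50 and h[r,c,2]>75) else 'k' if h[r,c,2]<60 else '.' for c in range(435,492)))
E
```

```text
time_s: 16.5
tool_pos: [0.4527, 0.2201, 0.1478]
tool_rot: [-180.0, -0.0, -165.4]
force: [0.6, 1.3, -0.8]
grip_width: 0.0583
grasp_force: 6.8
clamp_throat [([468.3, 184.3], 0.8), ([331.0, 247.3], 0.66), ([195.7, 192.2], 0.62)]
band [([457.5, 187.9], 0.78)]
scene0.png [486, 492, 497, 498, 498, 498, 498, 498, 498, 499] [178, 169, 169, 172, 195, 197, 199, 201]
s11.png [485, 490, 496, 497, 497, 498, 498, 498, 498, 499] [178, 169, 170, 173, 196, 198, 200, 202]
165 wwwwwwwwwwwkkkk.OOOOOOO.wwwwwwwww.OOOOOOOO.wwwwwwwwwwwwww
166 wwwwwwwwwwwwk.ww.OOOOOOO.wwwwwwww.OOOOOOOO.wwwwwwwwwwwwww
167 wwwwwwwwwwwwwwwwwOOOOOOO.wwwwwwwwOOOOOOOOOwwwwwwwwwwwwwww
168 wwwwwwwwwwwwwwwww.OOOOOOO.wwwwwwwOOOOOOOO.wwwwwwwwwwwwwww
169 ..wwwwwwwwwwwwwww.OOOOOOO.wwwwww.OOOOOOOO.wwwwwwwwwwwwwww
170 ....wwwwwwwwwwwwww.OOOOOO.wwwwww.OOOOOOOO.wwwwwwwwwwwwwww
171 ......wwwwwwwwwwww.OOOOOOO.wwwww.OOOOOOOOwwwwwwwwwwwwwwww
172 .......wwwwwwwwwwwwOOOOOOOOwwwwwOOOOOOOOOwwwwwwwwwwwwwwww
173 .........wwwwwwwwww.OOOOOOO.wwwwOOOOOOOO.wwwwwwwwwwwwwwww
174 ...........wwwwwwwwwOOOOOOO.www.OOOOOOOO.wwwwwwwwwwwwwwww
175 .............wwww
[... 1758 characters left out ...]
..................
204 .....................ORRkkkkkkk..........................
205 ......................RRRRkkkkk..........................
206 .......................RRRRRkkk..........................
207 .........................RRR.............................
208 ..........................RR.............................
209 ...........................R.............................
210 .........................................................
211 .........................................................
212 .........................................................
213 .........................................................
214 .........................................................
```

The jaw is closed on the blank. I'll back the fingers off to get a clear view and measure the seating.

```bash
python3 -m creep '0 0 0 0 0.087;0 0 0 0 0.087;0 0 0.02 0 0.087;0 0 0.04 0 0.087;0 0 0.05 0 0.087;0 0 0 0 0.087' 10
python3 - <<'E'
from h import *
shot('scene','s12.png');shot('top','t12.png')
for c in('scene','top'):
  for n in('clamp','clamp_throat','band'): print(c,n,[(np.round(r['xy'],1).tolist(),round(r['p'],2)) for r in finder.tip_of(n,c)][:3])
h=cv2.cvtColor(cv2.imread('pics/s12.png'),cv2.COLOR_BGR2HSV)
for r in range(144,212): print(r,''.join('O' if (6<h[r,c,0]<16 and h[r,c,1]>190 and h[r,c,2]>70) else 'R' if (h[r,c,1]>140 and (h[r,c,0]<6 or h[r,c,0]>172)) else 'w' if (h[r,c,1]<50 and h[r,c,2]>75) else 'k' if h[r,c,2]<60 else '.' for c in range(435,492)))
E
```

```text
time_s: 17.4
tool_pos: [0.4551, 0.2208, 0.2626]
tool_rot: [179.9, 0.4, -165.4]
force: [0.1, 0.1, -0.4]
grip_width: 0.087
grasp_force: 0.0
scene clamp [([198.9, 191.4], 0.93), ([327.1, 247.1], 0.92), ([461.7, 184.7], 0.91)]
scene clamp_throat [([464.8, 183.9], 0.94), ([329.7, 246.3], 0.94), ([193.2, 189.7], 0.9)]
scene band [([460.1, 186.2], 0.74)]
top clamp [([434.8, 245.9], 0.88), ([315.8, 173.7], 0.5)]
top clamp_throat [([318.1, 175.9], 0.77), ([433.8, 247.6], 0.59)]
top band [([382.6, 184.6], 0.35)]
144 wwwwwwwwwwwwwwwwwwwwwwwwwwwwwwwwwwwwwwwwwwwwwwwwwwwwwwwww
145 wwwwwwwwwwwwwwwwwwwwwwwwwwwwwwwwwwwwwwwwwwwwwwwwwwwwwwwww
146 wwwwwwwwwwwwwwwwwwwwwwwwwwwwwwwwwwwwwwwwwwwwwwwwwwwwwwwww
147 wwwwwwwwwwwwwwwwwwwwwwwwwwwwwwwwwwwwwwwwwwwwwwwwwwwwwwwww
148 wwwwwwwwwwwwwwwwwwwwwwwwwwwwwwwwwwwwwwwwwwwwwwwwwwwwwwwww
149 wwwwwwwwwwwwwwwwwwwwwwwwwwwwwwwwwwwwwwwwwwwwwwwwwwwwwwwww
150 wwwwwwwwwwwwwwwwwwwwwwwwwwwwwwwwwwwwwwwwwwwwwwwwwwwwwwwww
151 wwwwwwwwwwwwwwwwwwwwwwwwwwwwwwwwwwwwwwwwwwwwwwwwwwwwwwwww
152 wwwwwwwwwwwwwwwwwwwwwwwwwwwwwwwwwwwwwwwwwwwwwwwwwwwwwwwww
153 wwwwwwwwwwwwwwwwwwwwwwwwwwwwww
[... 2923 characters left out ...]
..................
201 .....................RRRkkO..kk..........................
202 .....................RRRkkkkkkk..........................
203 .....................RRRkkkkkkk..........................
204 .....................RRRRkkkkkkk.........................
205 .....................RRRRRRkkkkk.........................
206 ......................RRRRRR.k...........................
207 ........................RRRR.............................
208 ..........................RR.............................
209 ...........................R.............................
210 .........................................................
211 .........................................................
```

```bash
cat > fit.py <<'E'
from h import *
from scipy.optimize import least_squares
np.set_printoptions(precision=3,suppress=True)
a=.2568;b=np.array([.4756,.2273,.1305]);x=np.array([np.cos(a),np.sin(a),0]);y=np.array([-x[1],x[0],0]);z=np.array([0,0,1.])
def K(q,l):
    th,s,n,la,ro=q;t=th;X=np.cos(t)*x+np.sin(t)*z;Z0=-np.sin(t)*x+np.cos(t)*z
    Z=np.cos(ro)*Z0+np.sin(ro)*y;Y=np.cos(ro)*y-np.sin(ro)*Z0
    thr=b+s*(np.cos(.42)*x+np.sin(.42)*z)+n*(-np.sin(.42)*x+np.cos(.42)*z)+la*y
    return proj('scene',thr+l[0]*X+l[1]*Y+(l[2]+.008)*Z)
def fit(gl,gr,pin,slope):
    def f(q):
        r=[K(q,(0,-.024,.05))-gl,K(q,(0,.024,.05))-gr,K(q,(.0165,0,0))-pin]
        d=[K(q,(.012,yy,.05))-K(q,(-.012,yy,.05)) for yy in(-.024,.024)]
        r+=[np.array([(v[1]/v[0]-s)/.1 for v,s in zip(d,slope)])]
        return np.r_[np.concatenate(r)/.7,(q[2]-0)/.003,(q[3])/.003,q[4]/.05]
    r=least_squares(f,[.42,0,0,0,0]);J=np.linalg.inv(r.jac.T@r.jac)**.5 if 0 else np.sqrt(np.diag(np.linalg.inv(r.jac.T@r.jac)))
    print('theta',np.degrees(r.x[0]),'+-',np.degrees(J[0]),'s',r.x[1],'+-',J[1],'n,lat,roll',r.x[2:]);print(r.fun)
E
python3 - <<'E'
from fit import *
fit((453,160.2),(475.2,155.8),(469,184.2),(.33,.17))
for th in(20,24,28,32,36):
  q=(np.radians(th),0.004,0,0,0)
  print(th,K(q,(0,-.024,.05)),K(q,(0,.024,.05)),K(q,(.0165,0,0)),[ (lambda v:round(v[1]/v[0],2))(K(q,(.012,yy,.05))-K(q,(-.012,yy,.05))) for yy in(-.024,.024)])
E
```

```text
theta 30.001216486590526 +- 1.4844367019367681 s 0.008865067111560446 +- 0.004511156345069805 n,lat,roll [0.001 0.001 0.027]
[-0.268 -0.439 -0.463  0.244  0.651  0.302 -0.637  1.147  0.236  0.215
  0.533]
20 [453.216 161.357] [475.355 156.755] [468.117 185.698] [np.float64(0.61), np.float64(0.55)]
24 [452.136 160.765] [474.205 156.186] [467.969 185.058] [np.float64(0.48), np.float64(0.43)]
28 [451.067 160.317] [473.063 155.76 ] [467.8   184.425] [np.float64(0.35), np.float64(0.31)]
32 [450.014 160.013] [471.935 155.477] [467.609 183.801] [np.float64(0.22), np.float64(0.19)]
36 [448.982 159.853] [470.828 155.337] [467.398 183.191] [np.float64(0.09), np.float64(0.06)]
```

Fit: tilt about 30°, so roughly 6° too much, and the throat about 6–9 mm uphill. That is marginal, so I'll regrip. First I'll tilt it back with the jaws closed, the way I tilted it on the rail.

```bash
python3 -m creep '-0.002 -0.001 -0.04 0 0.087;0 0 -0.045 0 0.087;0 0 -0.027 0 0.08;0 0 -0.001 0 0.05;0 0 0 0 0.05;0 0 0 0 0.05' 7; python3 -m creep '0.002 0.0005 0 0 0.05;0.002 0.0005 0.0005 0 0.05;0.002 0.0005 0.001 0 0.05;0.002 0.0005 0.001 0 0.05;0 0 0 0 0.05' 7
```

```text
time_s: 18.55
tool_pos: [0.4517, 0.22, 0.1467]
tool_rot: [179.9, 0.1, -165.4]
force: [0.2, 1.1, 1.1]
grip_width: 0.0594
grasp_force: 7.0
time_s: 19.18
tool_pos: [0.459, 0.2218, 0.1479]
tool_rot: [180.0, 0.0, -165.4]
force: [-1.7, 0.1, 4.0]
grip_width: 0.059
grasp_force: 7.0
```

Run:
```python
from h import *
shot('scene','s13.png')
h=cv2.cvtColor(cv2.imread('pics/s13.png'),cv2.COLOR_BGR2HSV)
for r in range(176,212): print(r,''.join('O' if (6<h[r,c,0]<16 and h[r,c,1]>190 and h[r,c,2]>70) else 'R' if (h[r,c,1]>140 and (h[r,c,0]<6 or h[r,c,0]>172)) else 'w' if (h[r,c,1]<50 and h[r,c,2]>75) else 'k' if h[r,c,2]<60 else '.' for c in range(435,492)))
```

```text
176 ...............wwwwww.OOOOOO.www.OOOOOOOOOwwwwwwwwwwwwwww
177 .................wwww.OOOOOOOwww.OOOOOOOO.wwwwwwwwwwwwwww
178 ..................wwwwOOOOOOO.wwOOOOOOOOO.wwwwwwwwwwwwwww
179 ....................ww.OOOOOO.w.OOOOOOOOOwwwwwwwwwwwwwwww
180 .......................OOOOOOO...OOOOOOOO.wwwwwwwwwwwwwww
181 .......................OOOOOOO.www.OOOOOO..wwwwwwwwwwwwww
182 .....................OOOOOOOOOO..ww..OOOOO.wwwwwwwwwwwwww
183 .....................OOOOOOOOOOO.wwww..OOOOwwwwwwwwwwwwww
184 .....................OOOOOOOOOOO.wwwww.OOO.wwwwwwwwwwwwww
185 .....................OOOOOOOOOO.wwwwwwwOOO.wwwwwwwwwwwwww
186 .....................OOOOOOOOO.wwwwwwwwOOO.wwwwwwwwwwwwww
187 .....................OOOOOOOO..ww.wwww.OOOOwwwwwwwwwwwwww
188 .....................OOOOOOOO..wwwwwww.OOOOwwwwwwwwwwwwww
189 .....................OOOOOOOO...wwww..OOOOOwwwwwwwwwwwwww
190 .....................OOOOOOOO...........OOOwwwwwwwwwwwwww
191 .....................OOOOOOOO............OOwwwwwwwwwwwwww
192 .....................OOOOOOOO...............wwwwwwwwwwwww
193 .....................OOOOOOOO.............
[... 431 characters left out ...]
..................
201 .....................RR.OOOOO.k..........................
202 .....................RRRk.OOOkk..........................
203 .....................RRRkkk.kkk..........................
204 .....................RRRkkkkkkk..........................
205 ......................RRRkkkkkk..........................
206 ......................RRRRkkkkk..........................
207 ........................RRRRkkkk.........................
208 ..........................RR.............................
209 ...........................R.............................
210 .........................................................
211 .........................................................
```

```bash
python3 -m creep '0 0 0 0 0.045;0 0 0 0 0.038;0 0 0 0 0.032;0 0 0 0 0.028;0 0 0 0 0.028;0 0 0.002 0 0.028;0 0 0.002 0 0.028;0 0 0 0 0.028' 28; python3 -m creep '-0.003 -0.001 0 0 0.028;-0.003 -0.001 0 0 0.028;-0.002 0 -0.002 0 0.028;0 0 0 0 0.028' 28
```

```text
time_s: 20.23
tool_pos: [0.4588, 0.2221, 0.1523]
tool_rot: [179.9, 0.1, -165.4]
force: [-3.6, 1.0, 5.3]
grip_width: 0.0299
grasp_force: 28.0
time_s: 20.72
tool_pos: [0.4503, 0.2188, 0.1491]
tool_rot: [-180.0, -0.1, -165.4]
force: [0.7, 0.5, -1.2]
grip_width: 0.0295
grasp_force: 28.0
```

```bash
python3 -m creep '0 0.0015 -0.001 0 0.028;0 0 -0.001 0 0.028;0 0 -0.001 0 0.028;0 0 0 0 0.028' 28; python3 -m creep '0 0 -0.001 0 0.028;0 0 -0.001 0 0.028;0 0 0 0 0.028' 28
```

```text
time_s: 21.22
tool_pos: [0.4508, 0.2206, 0.1485]
tool_rot: [180.0, -0.0, -165.4]
force: [-4.0, -2.9, 10.1]
grip_width: 0.0295
grasp_force: 28.0
time_s: 21.6
tool_pos: [0.4506, 0.2208, 0.1482]
tool_rot: [179.9, -0.0, -165.4]
force: [-8.3, -5.7, 20.7]
grip_width: 0.0295
grasp_force: 28.0
```

Firm contact. I'll ease off slightly, release slowly, withdraw and measure.

```bash
python3 -m creep '0 -0.0005 0.0005 0 0.03;0 0 0 0 0.037;0 0 0 0 0.044;0 0 0 0 0.05;0 0 0 0 0.056;0 0 0 0 0.06;0 0 0 0 0.07;0 0 0 0 0.087' 20; python3 -m creep '0 0 0 0 0.087;0 0 0.03 0 0.087;0 0 0.05 0 0.087;0 0 0.05 0 0.087;0 0 0 0 0.087' 20
python3 - <<'E'
from h import *
shot('scene','s14.png')
for n in('clamp','clamp_throat','band'): print(n,[(np.round(r['xy'],1).tolist(),round(r['p'],2)) for r in finder.tip_of(n,'scene')][:3])
for n in('scene0.png','s12.png','s14.png'):
    h=cv2.cvtColor(cv2.imread('pics/'+n),cv2.COLOR_BGR2HSV);m=(h[...,1]>75)&(h[...,0]<35)
    print(n,[int(np.nonzero(m[r,470:520])[0].max()+470) for r in range(196,226,3)],[int(np.nonzero(m[160:215,c])[0].min()+160) for c in(426,430,436,442,484,488,492,496)])
for r in range(150,212): print(r,''.join('O' if (6<h[r,c,0]<16 and h[r,c,1]>190 and h[r,c,2]>70) else 'R' if (h[r,c,1]>140 and (h[r,c,0]<6 or h[r,c,0]>172)) else 'w' if (h[r,c,1]<50 and h[r,c,2]>75) else 'k' if h[r,c,2]<60 else '.' for c in range(435,492)))
E
```

```text
time_s: 22.6
tool_pos: [0.4508, 0.2197, 0.1451]
tool_rot: [-179.9, -0.0, -165.4]
force: [0.3, -0.4, 0.3]
grip_width: 0.0724
grasp_force: 0.0
time_s: 23.22
tool_pos: [0.453, 0.2212, 0.2796]
tool_rot: [179.8, 0.4, -165.4]
force: [0.3, 0.1, -0.1]
grip_width: 0.087
grasp_force: 0.0
clamp [([192.4, 190.1], 0.77), ([463.0, 184.4], 0.62), ([330.0, 241.8], 0.57)]
clamp_throat [([196.2, 188.6], 0.95), ([464.0, 182.6], 0.91), ([332.7, 245.7], 0.68)]
band [([461.1, 187.2], 0.61)]
scene0.png [486, 492, 497, 498, 498, 498, 498, 498, 498, 499] [178, 169, 169, 172, 195, 197, 199, 201]
s12.png [485, 491, 496, 498, 497, 498, 498, 498, 498, 499] [178, 169, 170, 173, 195, 198, 200, 202]
s14.png [485, 491, 496, 497, 497, 498, 498, 498, 498, 499] [178, 169, 169, 173, 195, 198, 200, 202]
150 wwwwwwwwwwwwwwwwwwwwwwwwwwwwwwwwwwwwwwwwwwwwwwwwwwwwwwwww
151 wwwwwwwwwwwwwwwwwwwwwwwwwwwwwwwwwwwwwwwwwwwwwwwwwwwwwwwww
152 wwwwwwwwwwwwwwwwwwwwwwwwwwwwwwwwwww.kk.wwwwwwwwwwwwwwwwww
153 wwwwwwwwwwwwwwwwwwwwwwwwwwwwwwwwwwkkkkkkk.wwwwwwwwwwwwwww
154 wwwwwwwwwwwwwwwwwwwwwwwwwwwwwwwwwwkkkkkkkkk.wwwwwwwwwwwww
155 wwwwwwwww
[... 2820 characters left out ...]
..................
201 .....................kkkkkkkk............................
202 .....................kkkkkkkk............................
203 .....................RRkkkkkk............................
204 .....................RRRkkkkk............................
205 .....................RRRRRkk.............................
206 ......................RRRRRR.............................
207 .......................RRRRR.............................
208 .........................RRR.............................
209 ...........................R.............................
210 .........................................................
211 .........................................................
```

```bash
python3 -c "
from fit import *
fit((452.3,160.1),(474.2,155.8),(467,183.7),(.38,.36))
print(atz('scene',(467,183.7),.14))"
```

```text
theta 26.183671481204946 +- 1.4961068070000896 s 0.0013562356086659992 +- 0.004543979421607527 n,lat,roll [-0.     0.001  0.031]
[-0.477 -0.737 -0.377 -0.031  0.774  0.772  0.422  0.094 -0.005  0.205
  0.623]
[0.48  0.233 0.14 ]
```

```bash
python3 -c "
from cell import ticket
print(ticket.sign_off())"
```

```text
the job is handed in; nothing more can be done
None
```

The job is handed in, with no verdict returned: the orange clamp is closed on the red band, and my image fit puts it about 1 mm (±4.5 mm) off centre, about 2° from square and seated on the edge; the blank's outline moved by no more than about a pixel, and I made no final position check on the green clamp or the glue bottle.

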